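# Lock the roe jars away at closing time

## Robot

A 6-joint arm with a two-finger parallel gripper is mounted at the origin on the work surface. World frame = base frame: x ahead of the robot, y to its left, z up, the work surface at z = 0. Lengths are in m, angles in degrees, forces in N, time in s.
With the tool pointing down it reaches from about 0.325 to 0.75 m from the base axis. Payload 7.6 kg.
Tool frame: the origin (TCP) lies midway between the tips of the shut fingers; the grasp point (between the pads) lies behind it (bot.grip_point_offset is the z of the grasp point in the tool frame, in m); z points along the fingers, y is the line along which they close (so a half turn about z gives the same grasp; the last joint's range is limited). The gripper opens to 85 mm and grips with 20 to 120 N. Pads are 22 mm wide; open, the fingers measure 114 mm over their backs; the gripper's body (76 mm by 85 mm) begins 54 mm behind the grasp point. The pads swing forward as they close: fully open they stand 13 mm farther back than shut.
Start: joints at [-74.33, 2.991, 80.254, -0, 96.75, -4.028], TCP at [0.177, -0.494, 0.211] pointing down, gripper open.
Joint ranges: [-166.34, 166.34], [-52.06, 124.39], [6.96, 135.62], [-60.46, 240.46], [14.63, 156.25], [-167.68, 167.68]. Speed limits (degrees/s): [147.25, 147.25, 172.46, 180, 180, 180].

## Interface

Orientations are given as a 3x3 rotation matrix whose columns are the frame's x, y, z axes.
In Python, from bench import bot, imaging, job gives the robot as it stands.
- The arm moves only by the tool move_arm, never from a script. Its argument "targets" is one flat list of numbers, 5 for each row, row after row: the shift along the tool's x, y, z in mm, then the turn about the tool's z in degrees, then the gripper's target within -1 to 1 (fully open at 1, half-way at 0, shut at -1). A call has 1 to 10 rows; each row shifts and turns the commanded pose from where the row before left it, along the tool's axes as they then stand; what a row does not reach is not made up. A row lasts 1/8 s, in which the tool goes at most 62.5 mm and 10.7 degrees, less where a joint would pass 70% of its speed; a pose out of reach is approached as far as the arm can. A call is refused whole if a number of a shift passes 62.5 or a number of a turn 10.7, either way. A call with a gripper value outside its range is refused whole. The fingers move at their own pace and stop on an object; "newtons" is the grip in N (left out, the last holds). Time passes only in rows, so rows that do not move let the fingers close. It gives the time, the measured TCP pose, the force, the opening and the grip force at its end, in the units of the state.
- bot.get_state(): the state, without advancing time (a new reading comes with each control period).
- imaging.capture(name): name is "side" or "top" or "wrist"; returns a dict with "frame" (400x640x3 uint8, red, green, blue), "depth" (400x640 float32, m along the optical axis (not along the pixel's ray), 0 where there is no reading), "mtx" (3x3 intrinsics, pixels), "k1" (the pictures are not rectified: a ray, as slopes to the right and down, at radius r is drawn at 1 + k1 r^2 times it, then the intrinsics apply), "R" (3x3) and "t" (3): a world point X has camera coordinates R X + t. Camera axes: x right, y down, z forward; pixel columns grow to the right and rows downward; lengths in m; the calibration is good to about 2 mm. A picture is of the moment at which its call begins.
- job.close_job(): hands the job in; it is judged then, once.
The state is a dict: "time": time; "joint_pos": joint angles; "joint_vel": joint speeds; "joint_efforts": joint torques, N m; "ee_pos": TCP position; "orientation": TCP orientation; "contact_force": force on the tool from outside, world axes, zero at the start; "moment": the same for the moment, N m; "gripper_width": finger opening in m; "grip_force": force on a finger pad.
Only numpy, scipy, OpenCV 4.12 (cv2) and the standard library are available. Lean on these libraries where they do the work, as an engineer would, in place of code of your own. Each camera call takes 0.05 s, during which the arm holds its last target. There are 200 camera calls.

## Task

Close up the stall for the night: stand every jar of orange roe upright in the open metal stock chest, swing its lid over and press it fully shut past its spring catch. Then take the red T-handled key from its blue stand, work it into the lock on the lid until it drops fully home, turn it clockwise to its stop, draw it out and put it back upright in its stand. Leave the sauce bottle, the stack of tubs and the pickle jar where they are.

Things in the scene. Friction and masses are not known exactly. Their poses are not given: they have to be found in the camera images.
- chest: Fixed open-topped aluminium chest, outside 200 (its x) x 250 (its y) x 85 mm high, walls and floor 6 mm (inner floor 6 mm above the counter, inside 188 x 238 mm). Origin: centre of its underside on the counter; its -x side is the front, towards the robot (yaw varies by up to 0.25 rad). The lid is hinged along the far +x rim.
- lid (a joint): Steel lid, rad: 0 shut, grows as it opens (starts about 1.6 to 1.7, upright). Hinge axis along the chest's y, through lid_hinge. The hinge is stiff (0.6 N m of friction): the lid stays where it is left and is pushed over from behind with about 4 N at 150 mm from the hinge. At about 0.05 rad a spring catch in the middle of the front wall holds it ajar; about 6 to 10 N downward near the front edge snaps it past and the catch then holds it at 0.
- lid_hinge (a point): Middle of the lid's hinge line, in chest axes at x +105, y 0, z +90 mm. The lid plate is 213 mm from the hinge line to its front edge, 256 mm wide and 12 mm thick; its outer (top) face lies 8 mm outside of the hinge line, its inner face 4 mm inside. At its front edge a tongue 50 mm wide hangs 30 mm below the plate. In this point's axes (turning with the lid) -x points to the front edge and z out of the outer face.
- lid_front (a point): Middle of the lid's front edge, on its outer (top) face.
- lock (a joint): Brass lock drum on the lid's outer face, rad: grows clockwise seen from above with the lid shut; starts at 0 to 0.25; stop at 1.35. Stiff (0.12 N m friction), stays where it is left. At 0 the key slot runs along the chest's x.
- lock_slot (a point): Centre of the mouth of the key slot, on the flat top of the lock drum (135 mm from the hinge line towards the front edge, 26 mm above the lid's outer face; so 124 mm above the counter with the lid shut). x of this point runs along the slot, z out of it. Slot 26.5 x 11.5 mm with 2 mm bevels, 24 mm deep, same either way round. The drum is 40 x 30 mm in a black ring of 68 mm diameter and 22 mm height.
- key_grip (a point): Middle of the red handle of the T-key, which stands upright. The handle is a bar 70 mm (key's x) x 14 mm (y) x 32 mm high (16 mm above and below this point). Below it: shaft 16 mm diameter, 24 mm long; dark collar 40 mm diameter, 6 mm thick, its underside 46 mm below this point; then the flat steel blade 24 (x) x 9 (y) mm, its tip (last 4 mm) 19 x 5 mm. Key 84 mm high, 0.18 kg; same after a half turn. Its yaw in the stand varies.
- key_tip (a point): Bottom end of the key's blade, 68 mm below key_grip and 22 mm below the collar's underside. When the key is home in the lock the collar rests on the drum and this point lies 22 mm below lock_slot.
- stand_top (a point): Centre of the top of the fixed blue key stand, a block 70 x 70 x 36 mm with a round through hole of 31 mm in which the blade stands loosely (any yaw fits), the collar resting on the top; key_grip is then 46 mm above this point.
- roe0_mid (a point): Centre of a jar of orange roe with a gold cap: upright cylinder, 60 mm diameter, 60 mm high (bottom 30 mm below this point), about 0.2 kg. May be absent. All four roe jars are alike; 2 to 4 are there.
- roe1_mid (a point): Centre of a jar of orange roe with a gold cap: upright cylinder, 60 mm diameter, 60 mm high (bottom 30 mm below this point), about 0.2 kg. May be absent.
- roe2_mid (a point): Centre of a jar of orange roe with a gold cap: upright cylinder, 60 mm diameter, 60 mm high (bottom 30 mm below this point), about 0.2 kg. May be absent.
- roe3_mid (a point): Centre of a jar of orange roe with a gold cap: upright cylinder, 60 mm diameter, 60 mm high (bottom 30 mm below this point), about 0.2 kg. May be absent.
- sauce_mid (a point): Bystander: centre of a tall brown sauce bottle, 60 mm diameter, 190 mm high. Leave it alone.
- tubs_mid (a point): Bystander: centre of a stack of three food tubs with red-brown contents and white-rimmed lids, 104 x 104 x 90 mm. Leave it alone.
- pickles_mid (a point): Bystander: centre of a green pickle jar, 72 mm diameter, 110 mm high. Leave it alone.
There are look-alikes about, which are no part of the job. What is shaped like the part that bears roe3_mid but purple or turquoise is not meant.

How it is judged:
By the outcome, as a careful person would: the job done as asked, in the order asked, and still so for the second after the job is handed in, with the robot touching nothing.
Of roe0, roe1, roe2, roe3 only 2 to 4 are there at a start; the rules pass over those that are not, and their reading is None.
At some moment in a run one of roe0, roe1, roe2, roe3 may be knocked a few centimetres aside while the robot is not near it.
It also fails if it takes over 210 s, if anything falls off the work surface, if the arm or the gripper's body presses on something with over 40 N, if the wrist force passes 120 N, or if a joint passes its speed limit or range.

## Working session

There is one attempt and no reset: what is moved stays moved. The work goes in short steps, Python scripts to look and compute and a tool call to move; the robot and the scene stay as the last step left them, time stands still between calls to the robot, and variables do not carry over. Pictures are saved under pics/ and viewed, at most 14 in all, crops included, and the job is handed in when it is done.

Besides the shell and the picture viewer there is one more tool, called after "Request:" by a JSON object that holds its "api" and its "payload". move_arm: Moves the arm, as the interface text tells. Its arguments: {"type":"object","properties":{"targets":{"type":"array"},"newtons":{"type":"number"}},"required":["targets"]}

```bash
mkdir -p pics; ls; cat > h.py <<'E'
import numpy as np, cv2
from bench import bot, imaging, job
def cap(n,save=None):
    c=imaging.capture(n)
    if save: cv2.imwrite('pics/'+save,cv2.cvtColor(c['frame'],cv2.COLOR_RGB2BGR))
    np.savez('/tmp/%s.npz'%n,**c); return c
def ray(c,u,v):
    K=np.array(c['mtx']);d=np.array([(u-K[0,2])/K[0,0],(v-K[1,2])/K[1,1]]);s=d.copy()
    for _ in range(20): s=d/(1+float(c['k1'])*(s@s))
    return np.array([s[0],s[1],1.])
def px(c,u,v,r=1):
    d=np.array(c['depth'])[int(v)-r:int(v)+r+1,int(u)-r:int(u)+r+1];d=d[d>0]
    z=np.median(d) if d.size else np.nan
    return np.array(c['R']).T@(ray(c,u,v)*z-np.array(c['t']))
def onz(c,u,v,h):
    R=np.array(c['R']);o=-R.T@np.array(c['t']);w=R.T@ray(c,u,v)
    return o+w*(h-o[2])/w[2]
def proj(c,X):
    p=np.array(c['R'])@np.array(X)+np.array(c['t']);s=p[:2]/p[2];s=s*(1+float(c['k1'])*(s@s));K=np.array(c['mtx'])
    return np.array([K[0,0]*s[0]+K[0,2],K[1,1]*s[1]+K[1,2]])
def cloud(c):
    K=np.array(c['mtx']);D=np.array(c['depth']);h,w=D.shape
    u,v=np.meshgrid(np.arange(w),np.arange(h))
    d=np.stack([(u-K[0,2])/K[0,0],(v-K[1,2])/K[1,1]],-1);s=d.copy()
    for _ in range(20): s=d/(1+float(c['k1'])*(s**2).sum(-1,keepdims=True))
    P=np.concatenate([s,np.ones((h,w,1))],-1)*D[...,None]-np.array(c['t'])
    return P@np.array(c['R'])
E
python3 - <<'E'
from h import *
cap('top','top0.png');cap('side','side0.png')
s=bot.get_state();print(s,bot.grip_point_offset)
E
```

```text
pics
{'time': 0.1, 'joint_pos': array([-7.43288978e+01,  3.02359245e+00,  8.03066574e+01,  1.59078009e-03,
        9.67509279e+01, -4.02695075e+00]), 'joint_vel': array([-0.04775471, -0.08457123, -0.11102756, -0.04932982, -0.0202405 ,
       -0.00029318]), 'joint_efforts': array([ 4.95899203e-04, -3.82583964e+01, -3.60984564e+01, -1.11004085e-04,
        4.79797949e-03,  3.35408663e-05]), 'ee_pos': array([ 0.17691448, -0.49397483,  0.21036164]), 'orientation': array([[ 9.41480929e-01,  3.37066067e-01, -3.56156823e-04],
       [ 3.37066232e-01, -9.41479938e-01,  1.37160036e-03],
       [ 1.27005434e-04, -1.41138402e-03, -9.99998996e-01]]), 'contact_force': array([ 0.82948026, -0.63181398,  0.04279186]), 'moment': array([ 0.05753242, -0.01600076,  0.04778785]), 'grip_force': 0.0, 'gripper_width': 0.08533030529189321} -0.0187
```

View pics/top0.png

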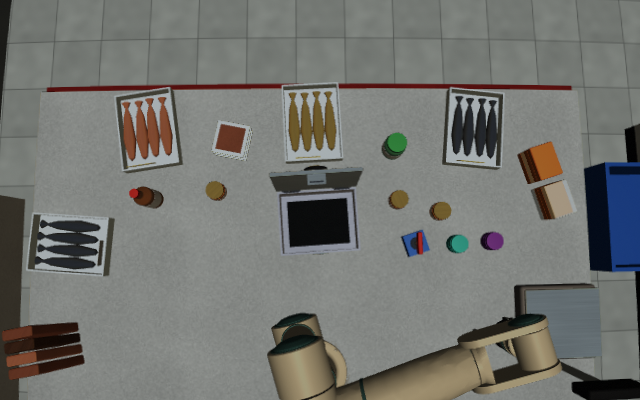

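View pics/side0.png

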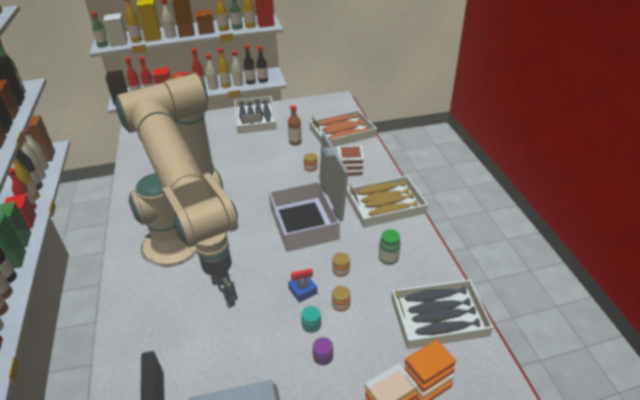

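Top view: gold-capped roe jars are at (216,190), (399,199) and (441,211). The look-alikes are turquoise (458,243) and purple (493,241). The key is at (420,243) in its blue stand, and the chest is at about (318,222) with its lid up at (317,180). In the side view the roe jars are at (341,262), (341,297) and (311,160).

```bash
python3 - <<'E'
from h import *
c=dict(np.load('/tmp/top.npz'));s=dict(np.load('/tmp/side.npz'))
P=cloud(c);print('cam',-c['R'].T@c['t'])
for n,u,v in [('j',216,190),('j',399,199),('j',441,211),('turq',458,243),('purp',493,241),('key',420,243),('sauce',133,191),('tubs',232,137),('pick',397,142),('chestfloor',318,222)]:
    print(n,px(c,u,v).round(3),onz(c,u,v,.06).round(3))
hsv=cv2.cvtColor(c['frame'],cv2.COLOR_RGB2HSV)
# jar caps: points with z in .05-.068 near
for u,v in [(216,190),(399,199),(441,211)]:
    q=P[v-14:v+15,u-14:u+15].reshape(-1,3);q=q[(q[:,2]>.052)&(q[:,2]<.07)];print('cap',len(q),((q[:,:2].min(0)+q[:,:2].max(0))/2).round(3),np.ptp(q[:,:2],0).round(3),q[:,2].mean().round(3))
# chest rim
q=P[165:270,255:380].reshape(-1,3);r=q[(q[:,2]>.08)&(q[:,2]<.09)];
print('rim',len(r),cv2.minAreaRect(r[:,:2].astype(np.float32)))
k=P[228:260,400:435].reshape(-1,3)
b=k[(k[:,2]>.03)&(k[:,2]<.04)];print('stand',len(b),cv2.minAreaRect(b[:,:2].astype(np.float32)))
b=k[(k[:,2]>.088)&(k[:,2]<.11)];print('key',len(b),cv2.minAreaRect(b[:,:2].astype(np.float32)),b[:,2].mean())
f=np.array(c['frame']).astype(int)
f4=cv2.resize(c['frame'][160:265,260:510],(800,336),interpolation=cv2.INTER_CUBIC)
g4=cv2.resize(s['frame'][120:330,260:410],(400,560),interpolation=cv2.INTER_CUBIC)
im=np.zeros((560,800,3),np.uint8);im[:336]=f4[:336];cv2.imwrite('pics/crop1.png',f4[...,::-1])
l=q[(q[:,2]>.12)];print('lid',len(l),l.min(0),l.max(0),cv2.minAreaRect(l[l[:,2]>.28][:,:2].astype(np.float32)) if (l[:,2]>.28).any() else '')
E
```

```text
cam [ 0.40822104 -0.00885268  1.55070836]
j [0.592 0.307 0.061] [0.592 0.308 0.06 ]
j [ 0.557 -0.282  0.062] [ 0.557 -0.283  0.06 ]
j [ 0.517 -0.419  0.061] [ 0.517 -0.419  0.06 ]
turq [ 0.413 -0.472  0.059] [ 0.413 -0.471  0.06 ]
purp [ 0.418 -0.587  0.061] [ 0.418 -0.588  0.06 ]
key [ 0.414 -0.339  0.096] [ 0.415 -0.347  0.06 ]
sauce [0.575 0.526 0.19 ] [0.591 0.577 0.06 ]
tubs [0.758 0.252 0.092] [0.765 0.258 0.06 ]
pick [ 0.734 -0.273  0.109] [ 0.745 -0.282  0.06 ]
chestfloor [ 0.488 -0.02   0.006] [ 0.486 -0.02   0.06 ]
cap 255 [0.594 0.314] [0.056 0.059] 0.06
cap 232 [ 0.559 -0.283] [0.056 0.054] 0.06
cap 250 [ 0.519 -0.422] [0.056 0.057] 0.06
rim 508 ((0.48789140582084656, -0.021423891186714172), (0.20030809938907623, 0.2503034174442291), 3.4485132694244385)
stand 242 ((0.41449370980262756, -0.3381563127040863), (0.07019377499818802, 0.0709816962480545), 17.43080711364746)
key 108 ((0.41459062695503235, -0.3377129137516022), (0.0692492350935936, 0.014371925964951515), 3.3549740314483643) 0.09666527091571275
lid 1703 [ 0.40822104 -0.14152011  0.12004603] [0.63886824 0.11368061 1.55070836] ((0.5668454766273499, -0.041102513670921326), (0.2331216186285019, 0.22463607788085938), 32.44587707519531)
```

View pics/crop1.png

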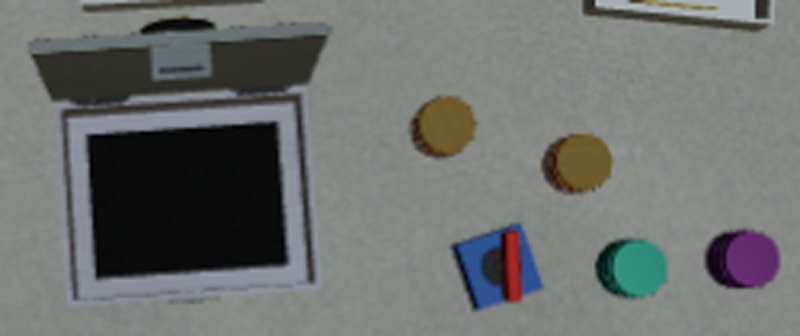

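Key list before the first reach: the roe jars are gold at (399,199), (441,211) and (216,190). The look-alikes I'm rejecting are turquoise (458,243) and purple (493,241). The crop confirms the gold caps with orange sides. Chest centre is about (0.488, -0.021) with yaw +3.45°.

I turn the tool so it closes along chest x, then go to the jar at (0.519, -0.421).

Request:
{"api": "move_arm", "payload": {"targets": [0,0,0,-10.5,1,0,0,0,-10.5,1,0,0,0,-10.5,1,0,0,0,-10.5,1,0,0,0,-10.5,1,0,0,0,-10.5,1,0,0,0,-10.5,1,0,20,0,0,1,0,35,0,0,1], "newtons": 40}}

```text
time: 1.23
ee_pos: [0.2328, -0.4911, 0.2109]
orientation: [[-0.05, 0.999, 0.0], [0.999, 0.05, 0.0], [0.0, 0.0, -1.0]]
contact_force: [0.5, 0.1, 0.4]
gripper_width: 0.0859
grip_force: 0.0
```

Request:
{"api": "move_arm", "payload": {"targets": [6,36,0,0,1,7,36,0,0,1,7,36,0,0,1,7,36,0,0,1,7,36,0,0,1,7,36,0,0,1,6,36,0,0,1,5,30,0,0,1,0,0,0,0,1]}}

```text
time: 2.35
ee_pos: [0.5131, -0.4216, 0.2098]
orientation: [[-0.055, 0.998, -0.001], [0.998, 0.055, 0.001], [0.001, -0.001, -1.0]]
contact_force: [0.1, 0.6, -1.3]
gripper_width: 0.0855
grip_force: 0.0
```

```bash
python3 - <<'E'
from h import *
c=cap('wrist','w1.png');t=cap('top','top1.png');s=bot.get_state();print(s['ee_pos'])
P=cloud(c);q=P[(P[...,2]>.055)&(P[...,2]<.066)&(np.hypot(P[...,0]-.519,P[...,1]+.421)<.05)]
print(len(q),q.mean(0),q.min(0),q.max(0),cv2.minEnclosingCircle(q[:,:2].astype(np.float32)))
E
```

```text
[ 0.51100634 -0.42295603  0.2104776 ]
2332 [ 0.51746545 -0.42274889  0.06004435] [ 0.48921777 -0.45180549  0.05519391] [ 0.54591168 -0.39516514  0.06232132] ((0.5176768898963928, -0.42375630140304565), 0.028933463618159294)
```

View pics/top1.png

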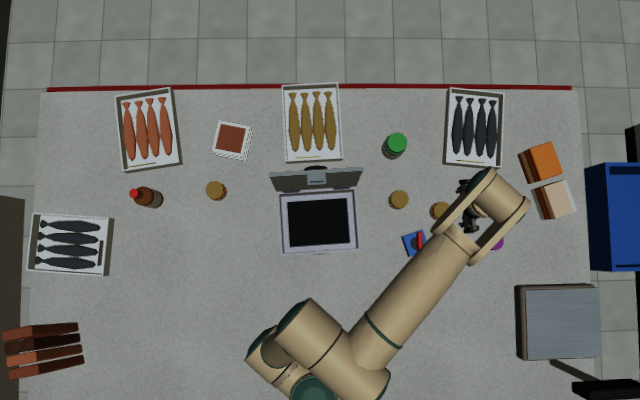

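The top view shows no further jar where the arm was, so there are three: (216,190), (399,199) and one under the gripper at (440,210). Descend and grasp.

Request:
{"api": "move_arm", "payload": {"targets": [0,6,35,0,1,0,0,45,0,1,0,0,45,0,1,0,0,40,0,1,0,0,20,0,1,0,0,13,0,1,0,0,0,0,1]}}

```text
time: 3.32
ee_pos: [0.5165, -0.4235, 0.0134]
orientation: [[-0.055, 0.998, 0.0], [0.998, 0.055, -0.0], [-0.0, 0.0, -1.0]]
contact_force: [-0.3, -0.9, -0.4]
gripper_width: 0.0852
grip_force: 0.0
```

Request:
{"api": "move_arm", "payload": {"targets": [0,0,0,0,-1,0,0,0,0,-1,0,0,0,0,-1,0,0,0,0,-1,0,0,0,0,-1,0,0,0,0,-1], "newtons": 40}}

```text
time: 4.08
ee_pos: [0.5175, -0.4241, 0.0153]
orientation: [[-0.056, 0.998, 0.003], [0.998, 0.056, -0.003], [-0.003, 0.003, -1.0]]
contact_force: [-0.3, -0.1, 5.3]
gripper_width: 0.0587
grip_force: 44.2
```

Request:
{"api": "move_arm", "payload": {"targets": [0,0,-30,0,-1,0,0,-50,0,-1,0,0,-50,0,-1,35,-1,0,0,-1,42,-1,0,0,-1,42,-1,0,0,-1,42,-1,0,0,-1,42,-1,0,0,-1,42,-1,0,0,-1,42,-1,0,0,-1]}}

```text
time: 5.32
ee_pos: [0.493, -0.1356, 0.1429]
orientation: [[-0.056, 0.998, -0.0], [0.998, 0.056, 0.0], [0.0, -0.0, -1.0]]
contact_force: [1.3, -0.5, -2.9]
gripper_width: 0.0581
grip_force: 44.0
```

Request:
{"api": "move_arm", "payload": {"targets": [40,-1,0,0,-1,7,0,0,0,-1,0,0,0,0,-1,0,0,0,0,-1]}}

```text
time: 5.82
ee_pos: [0.4899, -0.0912, 0.143]
orientation: [[-0.055, 0.999, -0.0], [0.999, 0.055, -0.0], [-0.0, -0.0, -1.0]]
contact_force: [-0.5, 0.8, -2.0]
gripper_width: 0.0588
grip_force: 44.0
```

Request:
{"api": "move_arm", "payload": {"targets": [0,2,40,0,-1,0,0,40,0,-1,0,0,25,0,-1,0,0,10,0,-1,0,0,5,0,-1,0,0,0,0,-1,0,0,0,0,-1]}}

```text
time: 6.7
ee_pos: [0.4926, -0.0903, 0.0242]
orientation: [[-0.056, 0.998, 0.002], [0.998, 0.056, -0.001], [-0.001, 0.002, -1.0]]
contact_force: [0.1, -0.5, -2.0]
gripper_width: 0.0589
grip_force: 43.9
```

Request:
{"api": "move_arm", "payload": {"targets": [0,0,2,0,-1,0,0,1,0,-1,0,0,0,0,-1,0,0,0,0,1,0,0,0,0,1,0,0,0,0,1,0,0,0,0,1]}}

```text
time: 7.58
ee_pos: [0.4919, -0.0901, 0.0201]
orientation: [[-0.056, 0.998, 0.0], [0.998, 0.056, -0.0], [-0.0, -0.0, -1.0]]
contact_force: [0.8, 0.7, -1.0]
gripper_width: 0.0852
grip_force: 0.0
```

Request:
{"api": "move_arm", "payload": {"targets": [0,0,-30,0,1,0,0,-45,0,1,0,0,-50,0,1,-38,11,0,0,1,-39,11,0,0,1,-40,11,0,0,1,-40,11,0,0,1,-39,11,0,0,1,0,0,0,0,1]}}

```text
time: 8.7
ee_pos: [0.5576, -0.285, 0.144]
orientation: [[-0.053, 0.999, -0.001], [0.999, 0.053, 0.0], [0.0, -0.001, -1.0]]
contact_force: [0.3, -0.0, -0.4]
gripper_width: 0.0855
grip_force: 0.0
```

```bash
python3 - <<'E'
from h import *
c=cap('wrist','w2.png');s=bot.get_state();print(s['ee_pos'])
P=cloud(c);q=P[(P[...,2]>.055)&(P[...,2]<.066)&(np.hypot(P[...,0]-.559,P[...,1]+.283)<.05)]
print(len(q),q.mean(0),q.min(0),q.max(0),cv2.minEnclosingCircle(q[:,:2].astype(np.float32)))
E
```

```text
[ 0.5575525  -0.28352141  0.14425269]
3614 [ 0.55660943 -0.28329597  0.06002957] [ 0.52817506 -0.31264644  0.05504668] [ 0.58533346 -0.25575725  0.0624877 ] ((0.5568045377731323, -0.28458312153816223), 0.029025372117757797)
```

Request:
{"api": "move_arm", "payload": {"targets": [0,0,35,0,1,0,0,45,0,1,0,0,30,0,1,0,0,15,0,1,0,0,5,0,1,0,0,0,0,-1,0,0,0,0,-1,0,0,0,0,-1,0,0,0,0,-1,0,0,0,0,-1]}}

```text
time: 10.0
ee_pos: [0.5588, -0.2832, 0.017]
orientation: [[-0.056, 0.998, 0.003], [0.998, 0.056, -0.002], [-0.002, 0.003, -1.0]]
contact_force: [0.1, 1.3, 6.2]
gripper_width: 0.0585
grip_force: 44.1
```

Request:
{"api": "move_arm", "payload": {"targets": [0,0,0,0,-1,0,0,-40,0,-1,0,0,-50,0,-1,0,0,-42,0,-1,38,-8,0,0,-1,38,-8,0,0,-1,38,-8,0,0,-1,38,-8,0,0,-1,38,-8,0,0,-1,38,-8,0,0,-1]}}

```text
time: 11.25
ee_pos: [0.4964, -0.0566, 0.1467]
orientation: [[-0.056, 0.998, -0.001], [0.998, 0.056, 0.0], [0.0, -0.001, -1.0]]
contact_force: [-0.2, -0.3, -1.6]
gripper_width: 0.0585
grip_force: 44.6
```

Request:
{"api": "move_arm", "payload": {"targets": [38,-7,0,0,-1,0,0,0,0,-1,0,0,0,0,-1]}}

```text
time: 11.62
ee_pos: [0.488, -0.0206, 0.147]
orientation: [[-0.056, 0.998, -0.0], [0.998, 0.056, -0.0], [-0.0, -0.0, -1.0]]
contact_force: [0.3, -0.3, -2.3]
gripper_width: 0.0584
grip_force: 44.5
```

Request:
{"api": "move_arm", "payload": {"targets": [0,0,40,0,-1,0,0,40,0,-1,0,0,25,0,-1,0,0,12,0,-1,0,0,6,0,-1,0,0,2,0,-1,0,0,0,0,-1,0,0,0,0,1,0,0,0,0,1,0,0,0,0,1]}}

```text
time: 12.88
ee_pos: [0.4883, -0.0202, 0.0224]
orientation: [[-0.056, 0.998, 0.001], [0.998, 0.056, -0.0], [-0.0, 0.001, -1.0]]
contact_force: [0.6, 1.5, -0.6]
gripper_width: 0.0857
grip_force: 0.0
```

Request:
{"api": "move_arm", "payload": {"targets": [0,0,0,0,1,0,0,-35,0,1,0,0,-50,0,1,0,0,-50,0,1,42,4,0,0,1,42,4,0,0,1,42,4,0,0,1,42,4,0,0,1,42,4,0,0,1,29,26,0,0,1]}}

```text
time: 14.12
ee_pos: [0.5202, 0.223, 0.1575]
orientation: [[-0.058, 0.998, 0.001], [0.998, 0.058, 0.0], [0.0, 0.001, -1.0]]
contact_force: [0.3, 0.3, 0.7]
gripper_width: 0.0851
grip_force: 0.0
```

Request:
{"api": "move_arm", "payload": {"targets": [29,26,0,0,1,29,26,0,0,1,29,26,0,0,1,0,0,0,0,1,0,0,0,0,1]}}

```text
time: 14.75
ee_pos: [0.5934, 0.3119, 0.1568]
orientation: [[-0.056, 0.998, -0.0], [0.998, 0.056, -0.001], [-0.001, -0.001, -1.0]]
contact_force: [-0.5, 0.2, 0.7]
gripper_width: 0.0856
grip_force: 0.0
```

```bash
python3 - <<'E'
from h import *
c=cap('wrist','w3.png');cap('top','top3.png');s=bot.get_state();print(s['ee_pos'])
P=cloud(c);q=P[(P[...,2]>.055)&(P[...,2]<.066)&(np.hypot(P[...,0]-.594,P[...,1]-.311)<.06)]
print(len(q),q.mean(0),q.min(0),q.max(0),cv2.minEnclosingCircle(q[:,:2].astype(np.float32)))
E
```

```text
[0.59347304 0.31152854 0.15770119]
3311 [0.5905545  0.31552286 0.06005038] [0.56189921 0.28585777 0.05550325] [0.61872755 0.34324641 0.0626687 ] ((0.5905565619468689, 0.31431248784065247), 0.029022369533777237)
```

View pics/top3.png

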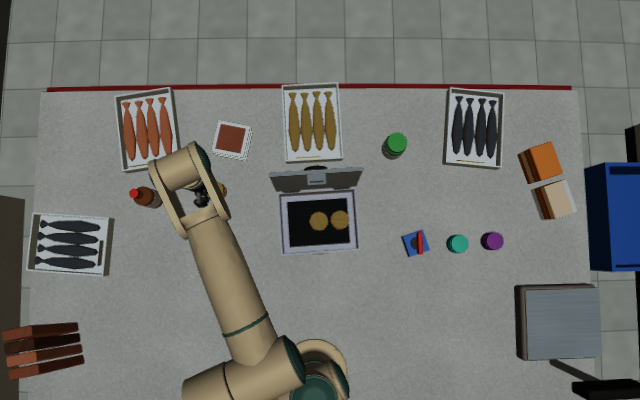

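Both jars stand in the chest at (319,221) and (340,220). The third is under the gripper at about (0.5905, 0.3145).

Request:
{"api": "move_arm", "payload": {"targets": [3,-3,40,0,1,0,0,45,0,1,0,0,35,0,1,0,0,18,0,1,0,0,6,0,1,0,0,0,0,-1,0,0,0,0,-1,0,0,0,0,-1,0,0,0,0,-1,0,0,0,0,-1]}}

```text
time: 16.1
ee_pos: [0.5916, 0.3155, 0.0154]
orientation: [[-0.056, 0.998, 0.003], [0.998, 0.056, 0.001], [0.001, 0.003, -1.0]]
contact_force: [0.2, 0.5, 6.1]
gripper_width: 0.0584
grip_force: 44.0
```

Request:
{"api": "move_arm", "payload": {"targets": [0,0,0,0,-1,0,0,-40,0,-1,0,0,-50,0,-1,0,0,-40,0,-1,-20,-26,0,0,-1,-20,-26,0,0,-1,-20,-26,0,0,-1,-20,-26,0,0,-1,-45,-4,0,0,-1,-45,-4,0,0,-1]}}

```text
time: 17.35
ee_pos: [0.4876, 0.138, 0.1432]
orientation: [[-0.057, 0.998, 0.0], [0.998, 0.057, -0.0], [-0.0, 0.0, -1.0]]
contact_force: [0.2, -0.5, -1.2]
gripper_width: 0.0587
grip_force: 44.0
```

Request:
{"api": "move_arm", "payload": {"targets": [-45,-4,0,0,-1,-45,-5,0,0,-1,0,0,0,0,-1,0,0,0,0,-1]}}

```text
time: 17.85
ee_pos: [0.4841, 0.049, 0.1431]
orientation: [[-0.056, 0.998, 0.0], [0.998, 0.056, 0.0], [0.0, 0.0, -1.0]]
contact_force: [0.1, -0.3, -1.2]
gripper_width: 0.0588
grip_force: 44.0
```

Request:
{"api": "move_arm", "payload": {"targets": [0,0,40,0,-1,0,0,40,0,-1,0,0,25,0,-1,0,0,10,0,-1,0,0,6,0,-1,0,0,2,0,-1,0,0,0,0,-1,0,0,0,0,1,0,0,0,0,1,0,0,0,0,1]}}

```text
time: 19.1
ee_pos: [0.4843, 0.0486, 0.0202]
orientation: [[-0.056, 0.998, 0.0], [0.998, 0.056, -0.0], [-0.0, 0.0, -1.0]]
contact_force: [0.5, 0.4, 0.8]
gripper_width: 0.0853
grip_force: 0.0
```

Request:
{"api": "move_arm", "payload": {"targets": [0,0,0,0,1,0,0,-35,0,1,0,0,-50,0,1,0,0,-50,0,1,0,0,-50,0,1,0,0,-60,0,1,40,0,0,0,-1,40,0,0,0,-1,40,0,0,0,-1,40,0,0,0,-1]}}

```text
time: 20.35
ee_pos: [0.475, 0.2097, 0.2651]
orientation: [[-0.056, 0.998, 0.0], [0.998, 0.056, -0.0], [-0.0, 0.0, -1.0]]
contact_force: [0.2, -0.1, 1.6]
gripper_width: 0.0119
grip_force: 0.0
```

```bash
python3 - <<'E'
from h import *
c=cap('top','top4.png');s=bot.get_state();print(s['ee_pos'])
P=cloud(c)
a=np.radians(3.45);ex=np.array([np.cos(a),np.sin(a)]);ey=np.array([-np.sin(a),np.cos(a)])
Q=P.copy();d=P[...,:2]-np.array([.488,-.021]);Q[...,0]=d@ex;Q[...,1]=d@ey
m=(np.array(c['depth'])>0)&(Q[...,2]>.1)&(Q[...,2]<.35)&(abs(Q[...,1])<.125)&(Q[...,0]>.05)&(Q[...,0]<.2)
q=Q[m];print(len(q))
e=q[q[:,2]>q[:,2].max()-.012];print('topedge',e.min(0),e.max(0),e.mean(0))
for z in np.arange(.1,.31,.03):
    w=q[(q[:,2]>z)&(q[:,2]<z+.03)];
    if len(w):print(z.round(2),len(w),w.min(0).round(3),w.max(0).round(3))
for z in [(.05,.08)]:
    w=Q[(Q[...,2]>.055)&(Q[...,2]<.075)&(abs(Q[...,0])<.09)&(abs(Q[...,1])<.115)];
    n,l=0,0
    for y0 in(-.07,0,.07):
        v=w[abs(w[:,1]-y0)<.033];print('jar',len(v),v[:,:2].min(0).round(3),v[:,:2].max(0).round(3),v[:,2].mean().round(3))
E
```

```text
[0.47425099 0.21350816 0.2646781 ]
1728
topedge [ 0.08594751 -0.1234092   0.29926829] [0.12836645 0.12456676 0.3112585 ] [ 0.11458943 -0.00057328  0.30338327]
0.1 159 [ 0.1   -0.125  0.1  ] [0.105 0.125 0.13 ]
0.13 161 [ 0.102 -0.124  0.13 ] [0.108 0.123 0.16 ]
0.16 137 [ 0.104 -0.123  0.16 ] [0.11  0.124 0.19 ]
0.19 140 [ 0.107 -0.124  0.19 ] [0.112 0.125 0.22 ]
0.22 194 [ 0.11  -0.124  0.22 ] [0.151 0.124 0.25 ]
0.25 225 [ 0.112 -0.125  0.25 ] [0.149 0.123 0.28 ]
0.28 707 [ 0.086 -0.124  0.281] [0.129 0.125 0.31 ]
jar 252 [-0.027 -0.099] [ 0.028 -0.043] 0.066
jar 254 [-0.026 -0.029] [0.029 0.027] 0.066
jar 254 [-0.027  0.039] [0.028 0.094] 0.066
```

Three jars stand upright in a row, caps at z 0.066. The lid is at about 1.65 rad. Go around its left end to get behind it.

Request:
{"api": "move_arm", "payload": {"targets": [0,35,0,0,-1,0,35,0,0,-1,0,35,0,0,-1,0,35,0,0,-1,0,38,0,0,-1,-30,0,0,0,-1,-35,0,0,0,-1,-35,0,0,0,-1,-35,0,0,0,-1,-35,0,0,0,-1]}}

```text
time: 21.65
ee_pos: [0.6624, 0.0474, 0.2648]
orientation: [[-0.056, 0.998, -0.0], [0.998, 0.056, -0.0], [-0.0, -0.0, -1.0]]
contact_force: [0.1, 0.1, 0.8]
gripper_width: 0.0
grip_force: 0.0
```

```bash
python3 - <<'E'
from h import *
c=cap('side','side5.png');print(bot.get_state()['ee_pos'],bot.get_state()['contact_force'])
f=cv2.resize(c['frame'][50:250,180:440],(780,600),interpolation=cv2.INTER_CUBIC);cv2.imwrite('pics/s5c.png',f[...,::-1])
E
```

```text
[0.66268449 0.04287876 0.26479589] [ 0.75329807 -2.5325331  -0.34519778]
```

View pics/s5c.png

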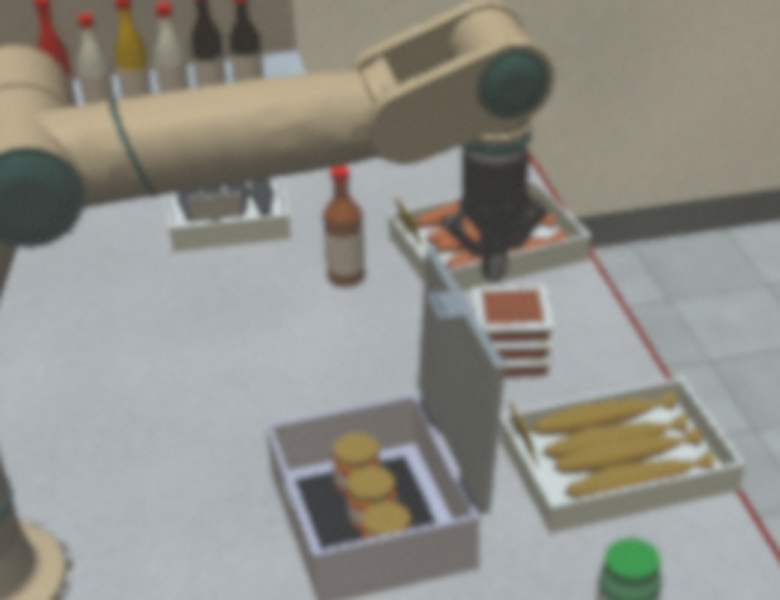

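Tip is behind the lid at crop (495,265), clear of the tray and the tubs. Now I sweep the lid over along its arc.

Request:
{"api": "move_arm", "payload": {"targets": [0,-17,-1,0,-1,0,-17,-1,0,-1,0,-17,-1,0,-1,0,-16,1,0,-1,0,-16,1,0,-1,0,-16,1,0,-1,0,0,0,0,-1]}}

```text
time: 22.58
ee_pos: [0.5632, 0.0432, 0.2654]
orientation: [[-0.056, 0.998, 0.0], [0.998, 0.056, -0.0], [-0.0, 0.0, -1.0]]
contact_force: [-0.4, 0.3, 0.2]
gripper_width: 0.0001
grip_force: 0.0
```

Request:
{"api": "move_arm", "payload": {"targets": [0,-15,5,0,-1,0,-15,5,0,-1,0,-14,5,0,-1,0,-13,9,0,-1,0,-13,9,0,-1,0,-12,9,0,-1,0,0,0,0,-1]}}

```text
time: 23.45
ee_pos: [0.4816, 0.0386, 0.2228]
orientation: [[-0.056, 0.998, -0.001], [0.998, 0.056, -0.0], [-0.0, -0.001, -1.0]]
contact_force: [-0.3, 0.5, 0.2]
gripper_width: -0.0002
grip_force: 0.0
```

```bash
python3 - <<'E'
from h import *
c=cap('side','side6.png');P=cloud(c)
a=np.radians(3.45);ex=np.array([np.cos(a),np.sin(a)]);ey=np.array([-np.sin(a),np.cos(a)])
d=P[...,:2]-np.array([.488,-.021]);x=d@ex;y=d@ey;z=P[...,2]
m=(np.array(c['depth'])>0)&(abs(y+.08)<.04)&(z>.1)&(z<.32)&(x>-.15)&(x<.2)
for x0 in np.arange(-.12,.16,.02):
    w=z[m&(x>x0)&(x<x0+.02)]
    if len(w)>5:print(x0.round(2),len(w),w.min().round(3),w.max().round(3))
cv2.imwrite('pics/s6c.png',cv2.resize(c['frame'][50:250,180:440],(780,600))[...,::-1])
E
```

```text
-0.04 59 0.245 0.259
-0.02 56 0.228 0.255
0.0 55 0.196 0.229
0.02 49 0.181 0.205
0.04 50 0.156 0.181
0.06 52 0.129 0.155
0.08 47 0.106 0.133
0.1 17 0.101 0.111
```

View pics/s6c.png

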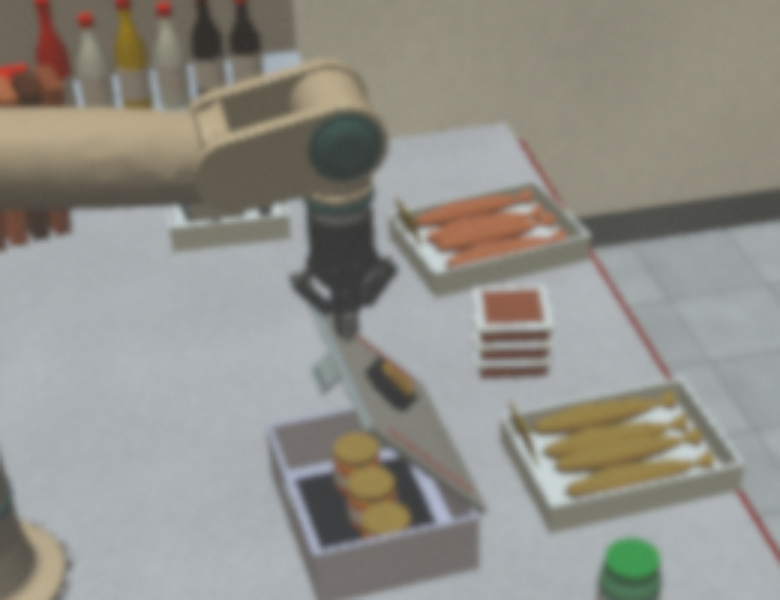

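The lid follows the finger (about 48° now; finger tip at crop (345,330) on its face). Continue down.

Request:
{"api": "move_arm", "payload": {"targets": [0,-10,12,0,-1,0,-10,12,0,-1,0,-10,12,0,-1,0,-7,14,0,-1,0,-7,14,0,-1,0,-6,14,0,-1,0,0,0,0,-1]}}

```text
time: 24.38
ee_pos: [0.4314, 0.0358, 0.1442]
orientation: [[-0.056, 0.998, -0.002], [0.998, 0.056, -0.0], [0.0, -0.002, -1.0]]
contact_force: [0.2, 0.4, 0.4]
gripper_width: 0.0001
grip_force: 0.0
```

Request:
{"api": "move_arm", "payload": {"targets": [0,-2,10,0,-1,0,-2,10,0,-1,0,-2,8,0,-1,0,0,5,0,-1,0,0,0,0,-1]}}

```text
time: 25.0
ee_pos: [0.4257, 0.0354, 0.1118]
orientation: [[-0.056, 0.998, -0.001], [0.998, 0.056, -0.0], [-0.0, -0.001, -1.0]]
contact_force: [0.0, 0.1, 0.6]
gripper_width: -0.0006
grip_force: 0.0
```

Request:
{"api": "move_arm", "payload": {"targets": [0,0,2,0,-1,0,0,2,0,-1,0,0,2,0,-1,0,0,2,0,-1,0,0,0,0,-1]}}

```text
time: 25.62
ee_pos: [0.4257, 0.0354, 0.1039]
orientation: [[-0.056, 0.998, -0.0], [0.998, 0.056, -0.0], [-0.0, -0.0, -1.0]]
contact_force: [-0.1, -0.1, 0.2]
gripper_width: 0.0
grip_force: 0.0
```

Request:
{"api": "move_arm", "payload": {"targets": [0,0,2,0,-1,0,0,2,0,-1,0,0,1,0,-1,0,0,0,0,-1]}}

```text
time: 26.12
ee_pos: [0.4258, 0.0354, 0.099]
orientation: [[-0.056, 0.998, -0.0], [0.998, 0.056, -0.0], [-0.0, -0.0, -1.0]]
contact_force: [-0.4, -0.0, -0.1]
gripper_width: -0.0
grip_force: 0.0
```

Request:
{"api": "move_arm", "payload": {"targets": [0,0,1,0,-1,0,0,1,0,-1,0,0,1,0,-1,0,0,0,0,-1]}}

```text
time: 26.62
ee_pos: [0.4258, 0.0354, 0.096]
orientation: [[-0.056, 0.998, -0.0], [0.998, 0.056, -0.0], [-0.0, -0.0, -1.0]]
contact_force: [0.2, 0.4, 0.3]
gripper_width: -0.0002
grip_force: 0.0
```

Request:
{"api": "move_arm", "payload": {"targets": [0,0,1,0,-1,0,0,1,0,-1,0,0,0,0,-1]}}

```text
time: 27.0
ee_pos: [0.4258, 0.0354, 0.094]
orientation: [[-0.056, 0.998, -0.0], [0.998, 0.056, -0.0], [-0.0, -0.0, -1.0]]
contact_force: [0.0, 0.0, 0.6]
gripper_width: 0.0001
grip_force: 0.0
```

```bash
cat > lid.py <<'E'
from h import *
c=cap('side','side7.png')
for n in('side','top'):
    if n=='top':c=cap('top')
    P=cloud(c)
    a=np.radians(3.45);ex=np.array([np.cos(a),np.sin(a)]);ey=np.array([-np.sin(a),np.cos(a)])
    d=P[...,:2]-np.array([.488,-.021]);x=d@ex;y=d@ey;z=P[...,2]
    m=(np.array(c['depth'])>0)&(abs(y+.085)<.035)&(z>.09)&(z<.32)&(x>-.105)&(x<.09)
    if m.sum()>20:
        p=np.polyfit(x[m],z[m],1);print(n,m.sum(),'slope',p[0],'z at front',np.polyval(p,-.108),'z at hinge',np.polyval(p,.105))
s=bot.get_state();print(s['ee_pos'],s['contact_force'])
E
python3 lid.py; python3 -c "
from h import *
c=dict(np.load('/tmp/side.npz'));cv2.imwrite('pics/s7c.png',cv2.resize(c['frame'][100:260,220:428],(780,600))[...,::-1])"
```

```text
side 735 slope -0.04670151266505622 z at front 0.10669084201165355 z at hinge 0.09674341981399658
top 1399 slope -0.051633006429881036 z at front 0.10908534728528403 z at hinge 0.09808751691571937
[0.42581675 0.03541378 0.09408081] [ 0.25126064  0.04180354 -0.73895686]
```

View pics/s7c.png

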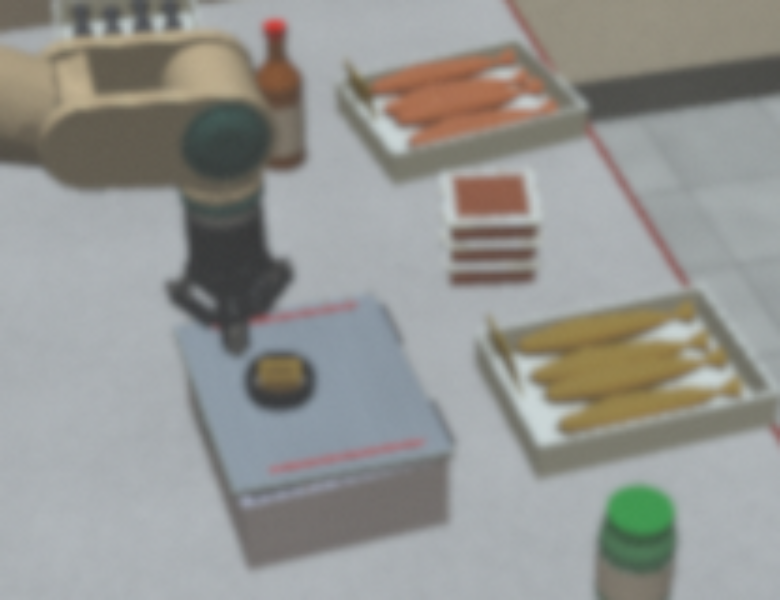

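The lid sits ajar at about 0.05 rad, with its front edge at z 0.108. The finger is at crop (235,340), clear of the ring. Keep pressing in small steps.

Request:
{"api": "move_arm", "payload": {"targets": [0,0,2,0,-1,0,0,2,0,-1,0,0,0,0,-1]}}

```text
time: 27.48
ee_pos: [0.4257, 0.0354, 0.0898]
orientation: [[-0.056, 0.998, -0.0], [0.998, 0.056, -0.0], [-0.0, -0.0, -1.0]]
contact_force: [-0.4, -0.0, -0.4]
gripper_width: -0.0001
grip_force: 0.0
```

Request:
{"api": "move_arm", "payload": {"targets": [0,0,2,0,-1,0,0,2,0,-1,0,0,0,0,-1]}}

```text
time: 27.85
ee_pos: [0.4259, 0.0354, 0.0861]
orientation: [[-0.056, 0.998, 0.0], [0.998, 0.056, -0.0], [-0.0, 0.0, -1.0]]
contact_force: [0.1, -0.0, 0.4]
gripper_width: 0.0002
grip_force: 0.3
```

```bash
python3 lid.py
```

```text
side 740 slope -0.04848119188335815 z at front 0.1066637655091301 z at hinge 0.09633727163797483
top 1401 slope -0.0501374786558164 z at front 0.1089097383277227 z at hinge 0.09823045537403381
[0.42588832 0.0354083  0.086122  ] [-0.62331905  0.00596098  0.25458418]
```

```bash
python3 - <<'E'
from h import *
for n in('side','top'):
    c=dict(np.load('/tmp/%s.npz'%n));P=cloud(c);print(n,proj(c,[.4258,.0354,.086]),proj(c,[.4258,.0354,.106]))
    m=(np.array(c['depth'])>0)&(np.hypot(P[...,0]-.4258,P[...,1]-.0354)<.04)
    for z0 in np.arange(.08,.2,.01):
        q=P[m&(P[...,2]>=z0)&(P[...,2]<z0+.01)]
        if len(q):print(z0.round(2),len(q),q.min(0).round(3),q.max(0).round(3))
c=cap('wrist','w8.png')
s=dict(np.load('/tmp/side.npz'));u,v=proj(s,[.4258,.0354,.106]).astype(int)
im=np.hstack([cv2.resize(s['frame'][v-40:v+40,u-40:u+40],(400,400),interpolation=cv2.INTER_CUBIC),cv2.resize(c['frame'],(400,250))[:,:] if 0 else cv2.resize(c['frame'][:,120:520],(400,400))])
cv2.imwrite('pics/s8c.png',im[...,::-1])
E
```

```text
side [282.90349851 199.27071518] [282.52950255 195.10960904]
0.09 4 [0.412 0.013 0.098] [0.452 0.049 0.1  ]
0.1 128 [ 0.388 -0.003  0.1  ] [0.463 0.07  0.11 ]
0.11 24 [ 0.397 -0.002  0.11 ] [0.459 0.058 0.12 ]
0.12 19 [0.414 0.007 0.12 ] [0.454 0.039 0.13 ]
0.13 16 [0.414 0.019 0.13 ] [0.44  0.032 0.139]
0.14 17 [0.4   0.018 0.142] [0.448 0.05  0.15 ]
0.15 47 [0.39  0.016 0.15 ] [0.463 0.051 0.16 ]
0.16 54 [0.39  0.015 0.16 ] [0.463 0.048 0.17 ]
0.17 32 [0.39  0.012 0.17 ] [0.466 0.046 0.18 ]
0.18 33 [0.388 0.005 0.18 ] [0.466 0.035 0.19 ]
0.19 35 [0.388 0.007 0.19 ] [0.465 0.032 0.199]
top [300.56617014 240.83117506] [300.37003508 240.75526724]
```

View pics/s8c.png

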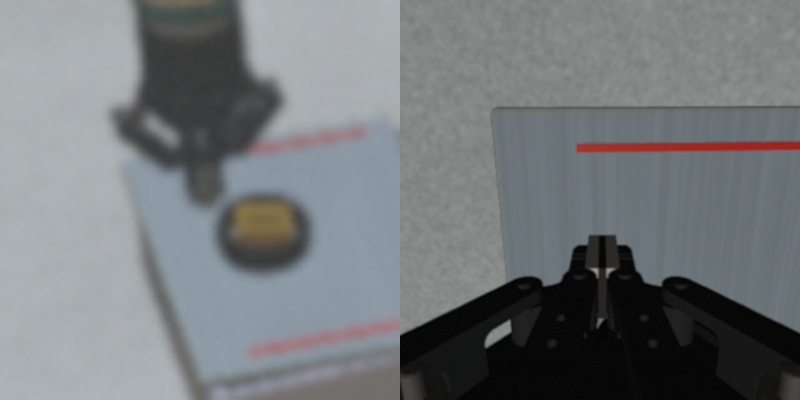

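```bash
python3 - <<'E'
from h import *
c=dict(np.load('/tmp/wrist.npz'));
for z in(.086,.096,.106,.116): print(z,proj(c,[.4258,.0354,z]))
P=cloud(c)
for v in range(215,300,6):print(v,P[v,322].round(3),P[v,318].round(3),P[v,335].round(3))
s=bot.get_state();print(s['joint_efforts'],s['contact_force'],s['moment'],s['grip_force'])
E
```

```text
0.086 [323.38511259 233.92895836]
0.096 [323.46760414 241.00398848]
0.106 [323.56037744 248.95888575]
0.116 [323.66548984 257.96929921]
215 [0.424 0.053 0.106] [0.422 0.053 0.106] [0.43  0.053 0.105]
221 [0.424 0.05  0.106] [0.422 0.05  0.106] [0.431 0.051 0.106]
227 [0.424 0.047 0.106] [0.422 0.047 0.107] [0.431 0.047 0.105]
233 [0.425 0.044 0.106] [0.423 0.043 0.105] [0.431 0.044 0.106]
239 [0.424 0.045 0.116] [0.423 0.045 0.115] [0.431 0.045 0.115]
245 [0.424 0.045 0.123] [0.423 0.045 0.123] [0.43  0.045 0.121]
251 [0.424 0.045 0.129] [0.423 0.045 0.13 ] [0.43  0.045 0.129]
257 [0.424 0.045 0.134] [0.423 0.044 0.134] [0.43  0.046 0.135]
263 [0.424 0.045 0.139] [0.423 0.044 0.138] [0.43  0.045 0.139]
269 [0.424 0.045 0.144] [0.423 0.044 0.143] [0.429 0.047 0.147]
275 [0.425 0.042 0.144] [0.423 0.042 0.144] [0.429 0.046 0.151]
281 [0.425 0.039 0.143] [0.423 0.04  0.144] [0.429 0.046 0.155]
287 [0.425 0.037 0.144] [0.423 0.038 0.145] [0.429 0.047 0.16 ]
293 [0.425 0.035 0.145] [0.424 0.035 0.145] [0.429 0.046 0.161]
299 [0.425 0.032 0.144] [0.424 0.032 0.145] [0.428 0.05  0.171]
[-1.55196514e-03 -2.77379805e+01 -3.37847435e+01 -1.33569687e-03
 -4.68269995e-03 -2.87245018e-05] [-0.23410921  0.17149303  1.02680525] [-0.00238147 -0.00632444  0.01844709] 0.3638315284752025
```

Request:
{"api": "move_arm", "payload": {"targets": [0,0,-20,0,-1,0,0,-40,0,-1,0,0,0,0,-1,0,0,0,0,-1]}}

```text
time: 28.5
ee_pos: [0.4256, 0.0354, 0.1455]
orientation: [[-0.056, 0.998, -0.001], [0.998, 0.056, -0.0], [-0.0, -0.001, -1.0]]
contact_force: [-0.6, 0.4, -0.1]
gripper_width: -0.0002
grip_force: 0.0
```

```bash
python3 lid.py; python3 - <<'E'
from h import *
c=cap('wrist');z=bot.get_state()['ee_pos'][2];P=cloud(c)
for dz in(0,.01,.02,.03): print(dz,proj(c,[.4258,.0354,z+dz]))
for v in range(215,300,5):print(v,(P[v,322]-[0,0,z]).round(3))
E
```

```text
side 736 slope -0.04663949063469196 z at front 0.10673171628187986 z at hinge 0.09679750477669048
top 1396 slope -0.04801166378741914 z at front 0.10878207234283152 z at hinge 0.09855558795611125
[0.42519956 0.03539408 0.14485028] [ 0.42647145 -0.01691038  0.41570452]
0 [324.59181175 234.0989576 ]
0.01 [324.70140694 241.18733374]
0.02 [324.82468934 249.15804779]
0.03 [324.96440351 258.18741636]
215 [ 0.424  0.034 -0.038]
220 [ 0.425  0.03  -0.039]
225 [ 0.425  0.027 -0.038]
230 [ 0.425  0.023 -0.039]
235 [0.424 0.045 0.025]
240 [0.424 0.045 0.031]
245 [0.424 0.045 0.036]
250 [0.424 0.044 0.04 ]
255 [0.424 0.045 0.046]
260 [0.424 0.045 0.051]
265 [0.424 0.045 0.055]
270 [0.424 0.044 0.058]
275 [0.424 0.042 0.058]
280 [0.424 0.04  0.057]
285 [0.424 0.038 0.058]
290 [0.424 0.035 0.057]
295 [0.425 0.033 0.056]
```

The shut fingertips actually end about 20 mm behind the reported TCP, so the lid hasn't been pressed yet. Go lower.

Request:
{"api": "move_arm", "payload": {"targets": [0,0,30,0,-1,0,0,28,0,-1,0,0,2,0,-1,0,0,2,0,-1,0,0,0,0,-1]}}

```text
time: 29.28
ee_pos: [0.4264, 0.0354, 0.085]
orientation: [[-0.056, 0.998, 0.001], [0.998, 0.056, -0.0], [-0.0, 0.001, -1.0]]
contact_force: [-0.2, 0.0, -0.9]
gripper_width: -0.0003
grip_force: 0.0
```

Request:
{"api": "move_arm", "payload": {"targets": [0,0,2,0,-1,0,0,1,0,-1,0,0,0,0,-1]}}

```text
time: 29.65
ee_pos: [0.426, 0.0354, 0.0814]
orientation: [[-0.056, 0.998, 0.001], [0.998, 0.056, -0.0], [-0.0, 0.001, -1.0]]
contact_force: [-0.2, -0.6, 2.4]
gripper_width: 0.0003
grip_force: 1.0
```

Request:
{"api": "move_arm", "payload": {"targets": [0,0,2,0,-1,0,0,1,0,-1,0,0,0,0,-1]}}

```text
time: 30.02
ee_pos: [0.4257, 0.0354, 0.0778]
orientation: [[-0.056, 0.998, -0.0], [0.998, 0.056, -0.0], [-0.0, -0.0, -1.0]]
contact_force: [-0.4, -0.7, -1.4]
gripper_width: 0.0001
grip_force: 0.0
```

```bash
python3 lid.py
```

```text
side 737 slope 0.001528008584068746 z at front 0.09625334968572688 z at hinge 0.09657881551413353
top 1385 slope 0.0006171365899520173 z at front 0.09810717050071022 z at hinge 0.09823862059437
[0.42574557 0.03541997 0.07791212] [-0.06653966 -0.16055831  0.65590782]
```

Lid fully shut (flat, top at 0.098). Now to the key: raise, go over it, and turn the tool a quarter.

Request:
{"api": "move_arm", "payload": {"targets": [0,0,-40,0,1,0,0,-60,0,1,0,0,-30,0,1,-40,-3,0,0,1,-42,-4,0,0,1,-42,-4,0,0,1,-42,-4,0,0,1,-42,-3,0,0,1,-42,-3,0,0,1,-42,-4,0,0,1]}}

```text
time: 31.38
ee_pos: [0.417, -0.2589, 0.208]
orientation: [[-0.056, 0.998, 0.0], [0.998, 0.056, -0.0], [-0.0, 0.0, -1.0]]
contact_force: [0.4, 0.3, 0.6]
gripper_width: 0.0852
grip_force: 0.0
```

Request:
{"api": "move_arm", "payload": {"targets": [-42,-4,0,0,1,-38,-3,0,0,1,0,0,0,-10,1,0,0,0,-10,1,0,0,0,-10,1,0,0,0,-10,1,0,0,0,-10,1,0,0,0,-10,1,0,0,0,-10,1]}}

```text
time: 32.5
ee_pos: [0.4146, -0.3378, 0.2079]
orientation: [[-0.959, 0.284, -0.0], [0.284, 0.959, 0.0], [0.0, 0.0, -1.0]]
contact_force: [-0.9, 0.6, 0.1]
gripper_width: 0.0853
grip_force: 0.0
```

Request:
{"api": "move_arm", "payload": {"targets": [0,0,0,-10,1,0,0,0,-10,1,0,0,0,0,1,0,0,0,0,1]}}

```text
time: 33.0
ee_pos: [0.4146, -0.3378, 0.208]
orientation: [[-0.999, -0.052, -0.0], [-0.052, 0.999, 0.0], [0.0, 0.0, -1.0]]
contact_force: [-0.6, -1.1, -0.6]
gripper_width: 0.0857
grip_force: 0.0
```

```bash
cat > key.py <<'E'
from h import *
c=cap('wrist','wk.png');s=bot.get_state();print(s['ee_pos'],np.array(s['orientation'])[:,0])
P=cloud(c);f=np.array(c['frame']).astype(int)
red=(f[...,0]>1.6*f[...,1]+20)&(f[...,0]>1.6*f[...,2]+20)&(np.array(c['depth'])>0)
q=P[red];zt=.098;w=q[abs(q[:,2]-zt)<.006]
print(len(q),len(w),q.min(0),q.max(0),cv2.minAreaRect(w[:,:2].astype(np.float32)))
v=np.linalg.svd(w[:,:2]-w[:,:2].mean(0),full_matrices=False)[2][0];print('axis deg',np.degrees(np.arctan2(v[1],v[0])),w.mean(0))
E
python3 key.py
```

```text
[ 0.4146087  -0.33779698  0.20801513] [-9.98591580e-01 -5.30551101e-02  1.04548139e-04]
1566 1409 [ 0.37836388 -0.73795607  0.02630517] [ 0.66869043 -0.126684    0.30848531] ((0.437368780374527, -0.23001976311206818), (0.25628724694252014, 0.09520913660526276), 69.23987579345703)
axis deg -107.66895004375804 [ 0.42827969 -0.28039889  0.09790867]
```

View pics/wk.png

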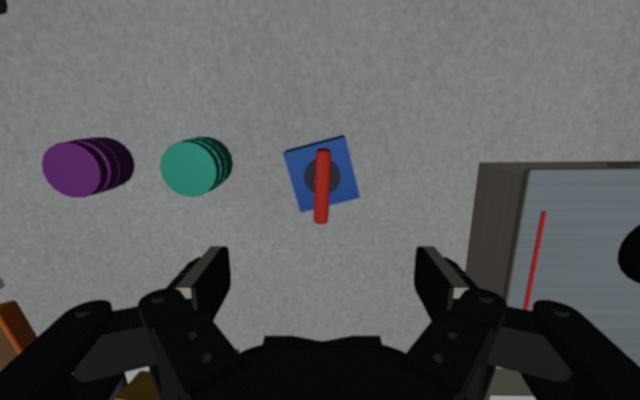

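Wrist view: the key handle runs from (323,150) to (321,222) on its blue stand, about centred between the fingers. The lid's red line had entered my mask, so I restrict it.

```bash
sed -i 's/^q=P\[red\]/red[:, :270]=0;red[:,380:]=0\nq=P[red]/; s/abs(q\[:,2\]-zt)<.006/abs(q[:,2]-q[:,2].max())<.008/' key.py; python3 key.py; python3 - <<'E'
from h import *
c=dict(np.load('/tmp/wrist.npz'));P=cloud(c)
for v in range(246,262,3):print(v,P[v,222].round(3),P[v,424].round(3))
E
```

```text
[ 0.4146201  -0.33778091  0.20808318] [-9.98560809e-01 -5.36312551e-02  5.68161803e-06]
1031 1006 [ 0.37830502 -0.34679023  0.04059641] [ 0.44663465 -0.3306755   0.10000956] ((0.4125596284866333, -0.3396162688732147), (0.06817371398210526, 0.013816623948514462), 0.6296818256378174)
axis deg 0.7549409580089657 [ 0.41054153 -0.33964477  0.09750597]
246 [ 0.405 -0.384  0.245] [ 0.401 -0.294  0.244]
249 [ 0.405 -0.383  0.248] [ 0.401 -0.296  0.249]
252 [ 0.407 -0.383  0.248] [ 0.401 -0.297  0.252]
255 [ 0.407 -0.382  0.25 ] [ 0.402 -0.297  0.252]
258 [ 0.409 -0.383  0.25 ] [ 0.403 -0.297  0.253]
261 [ 0.41  -0.382  0.25 ] [ 0.404 -0.297  0.253]
```

Request:
{"api": "move_arm", "payload": {"targets": [1,-1,40,2,1,0,0,45,0,1,0,0,40,0,1,0,0,24,0,1,0,0,12,0,1,0,0,0,0,1,0,0,0,0,1]}}

```text
time: 33.98
ee_pos: [0.4143, -0.3394, 0.0485]
orientation: [[-1.0, -0.021, 0.002], [-0.021, 1.0, -0.002], [-0.002, -0.002, -1.0]]
contact_force: [-0.3, -0.0, 0.3]
gripper_width: 0.0854
grip_force: 0.0
```

Request:
{"api": "move_arm", "payload": {"targets": [0,0,0,0,-1,0,0,0,0,-1,0,0,0,0,-1,0,0,0,0,-1,0,0,0,0,-1,0,0,0,0,-1,0,0,0,0,-1,0,0,0,0,-1], "newtons": 80}}

```text
time: 34.98
ee_pos: [0.4137, -0.3389, 0.0472]
orientation: [[-1.0, -0.021, 0.0], [-0.021, 1.0, -0.0], [-0.0, -0.0, -1.0]]
contact_force: [-0.8, 0.5, 2.1]
gripper_width: 0.0127
grip_force: 78.0
```

Key gripped. I lift it out, move beside the lock, and look.

Request:
{"api": "move_arm", "payload": {"targets": [0,0,-20,0,-1,0,0,-40,0,-1,0,0,-50,0,-1,0,0,-40,0,-1,-15,35,0,0,-1,-15,40,0,0,-1,-15,40,0,0,-1,-15,40,0,0,-1,-15,40,0,0,-1,-15,40,0,0,-1]}}

```text
time: 36.22
ee_pos: [0.4988, -0.1006, 0.1965]
orientation: [[-1.0, -0.021, -0.001], [-0.021, 1.0, 0.0], [0.001, 0.0, -1.0]]
contact_force: [0.1, -0.4, -1.3]
gripper_width: 0.0128
grip_force: 78.2
```

Request:
{"api": "move_arm", "payload": {"targets": [0,0,0,0,-1,0,0,0,0,-1,0,0,0,0,-1]}}

```text
time: 36.6
ee_pos: [0.4984, -0.103, 0.1969]
orientation: [[-1.0, -0.02, -0.0], [-0.02, 1.0, -0.0], [0.0, -0.0, -1.0]]
contact_force: [0.2, -0.6, -1.2]
gripper_width: 0.013
grip_force: 78.4
```

```bash
python3 - <<'E'
from h import *
c=cap('wrist','w9.png');s=bot.get_state();print(s['ee_pos'],np.array(s['orientation'])[:,0],s['gripper_width'])
print('nominal slot px',proj(c,[.458,-.023,.124]))
E
```

```text
[ 0.49845032 -0.10297354  0.19696079] [-9.99813183e-01 -1.93268139e-02  2.69377068e-04] 0.012749626682977152
nominal slot px [429.68692985 152.9091398 ]
```

View pics/w9.png

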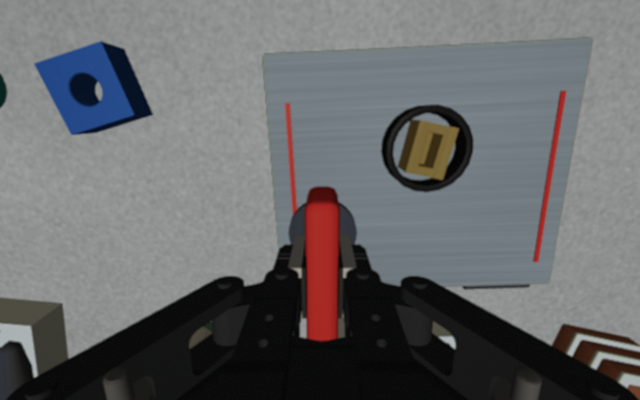

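Wrist view: the key sits in the gripper at (321,250). The lock ring is around (428,148) with the slot at about (432,150). I rectify the drum's top plane to read the slot's centre and yaw.

```bash
python3 - <<'E'
from h import *
c=dict(np.load('/tmp/wrist.npz'))
# map: 8 px per mm; image right=+y?, up=-x like the wrist view ; centre (.458,-.023)
S=8;n=560;g=np.arange(n)
mx=np.zeros((n,n),np.float32);my=mx.copy()
for i in g:
    for j in g:
        mx[i,j],my[i,j]=proj(c,[.458+(i-280)/S/1000,-.023+(j-280)/S/1000,.124])
im=cv2.remap(c['frame'],mx,my,cv2.INTER_CUBIC)
for k in range(0,n,80): im[k,::4]=(0,255,0);im[::4,k]=(0,255,0)
cv2.imwrite('pics/lock.png',im[...,::-1])
# dark slot by threshold
P=cloud(c);m=(abs(P[...,2]-.124)<.004)&(np.hypot(P[...,0]-.458,P[...,1]+.023)<.03)
q=P[m];print(len(q),q.mean(0),cv2.minAreaRect(q[:,:2].astype(np.float32)))
E
```

```text
1906 [ 0.45735291 -0.02283919  0.12328421] ((0.4615059792995453, -0.023822590708732605), (0.05954985320568085, 0.052410732954740524), 77.9431381225586)
```

View pics/lock.png

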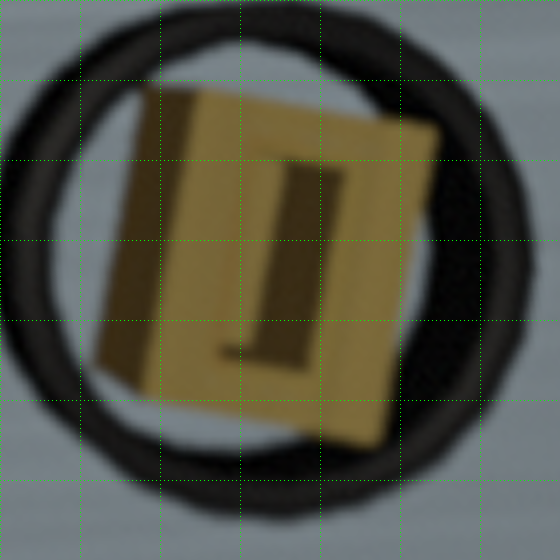

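Rectified (8 px/mm): the drum-top corners are (200,90), (440,130), (385,448) and (140,395). That puts the centre at (291,266), or world (0.4563, -0.0216) in the wrist camera's frame, with slot yaw -10.6°. Now the held key's offset in the same camera frame.

```bash
python3 - <<'E'
from h import *
c=dict(np.load('/tmp/wrist.npz'));P=cloud(c);f=np.array(c['frame']).astype(int)
red=(f[...,0]>1.6*f[...,1]+20)&(f[...,0]>1.6*f[...,2]+20)&(np.array(c['depth'])>0)
red[:,:290]=0;red[:,360:]=0
T=np.array([.49845,-.10297,.19696]);a=np.radians(1.1);R=np.array([[-np.cos(a),-np.sin(a),0],[-np.sin(a),np.cos(a),0],[0,0,-1.]]) # rows tool x,y,z
q=(P[red]-T)@R.T*1000
print('red tool-frame',len(q),np.percentile(q,[1,5,25,50,75,95,99],axis=0).round(1))
zt=np.percentile(q[:,2],10)
t=q[abs(q[:,2]-zt)<4];print('top',zt,t.min(0),t.max(0))
for x0 in range(-20,40,8):
    w=t[(t[:,0]>x0)&(t[:,0]<x0+8)]
    if len(w):print(x0,len(w),w[:,1].min().round(1),w[:,1].max().round(1),w[:,2].mean().round(1))
# collar: depth ~ tool z about -35+40..46 =+5..+11
Q=(P-T)@R.T*1000
m=(Q[...,2]>-4)&(Q[...,2]<14)&(abs(Q[...,0])<40)&(abs(Q[...,1])<35)&(np.array(c['depth'])>0)
w=Q[m];print('collar',len(w),w.min(0).round(1),w.max(0).round(1),np.median(w[:,2]))
z=np.median(w[:,2]);w=w[abs(w[:,2]-z)<2.5];print(len(w),w.min(0),w.max(0),cv2.minEnclosingCircle(w[:,:2].astype(np.float32)))
E
```

```text
red tool-frame 5196 [[-25.4 -28.  -54.7]
 [-22.  -25.2 -51.5]
 [ -6.4  -5.2 -50.8]
 [ 10.7  -1.8 -50.2]
 [ 25.7   1.6 -49.2]
 [ 35.2   4.6  96.9]
 [ 36.8   5.2  98.4]]
top -51.23360771554336 [-27.50775636  -8.30146423 -55.22892252] [ 35.70395639   5.64179478 -47.23399175]
-20 487 -8.3 5.2 -50.2
-12 529 -8.0 4.9 -50.4
-4 556 -8.0 4.9 -50.3
4 597 -8.3 5.6 -50.4
12 613 -8.3 5.2 -50.3
20 639 -8.2 5.1 -50.3
28 636 -8.0 5.4 -49.8
collar 870 [ -6.4 -21.3   3.1] [18.1 18.6 11.7] 5.313481246447704
830 [ -6.36376748 -21.32480431   3.09001365] [17.99175283 18.60476097  7.54089149] ((0.7248024940490723, -1.335374116897583), 19.990917205810547)
```

Request:
{"api": "move_arm", "payload": {"targets": [0,0,0,6,-1,0,0,0,6,-1,19,25,0,0,-1,19,25,0,0,-1,18,24,0,0,-1,0,0,0,0,-1,0,0,0,0,-1]}}

```text
time: 37.52
ee_pos: [0.4578, -0.0196, 0.1972]
orientation: [[-0.982, 0.188, 0.0], [0.188, 0.982, -0.0], [-0.001, -0.0, -1.0]]
contact_force: [0.3, 0.3, -1.4]
gripper_width: 0.0128
grip_force: 78.4
```

```bash
python3 - <<'E'
from h import *
s=bot.get_state();print(s['ee_pos'],np.array(s['orientation']))
c=cap('side');u,v=proj(c,[.457,-.02,.14]).astype(int)
cv2.imwrite('pics/s10.png',cv2.resize(c['frame'][v-50:v+40,u-60:u+60],(800,600),interpolation=cv2.INTER_CUBIC)[...,::-1])
E
```

```text
[ 0.4578144  -0.01963977  0.19721882] [[-9.82131890e-01  1.88193352e-01  4.61892962e-04]
 [ 1.88193135e-01  9.82131925e-01 -4.74080852e-04]
 [-5.42858689e-04 -3.78684838e-04 -9.99999781e-01]]
```

Request:
{"api": "move_arm", "payload": {"targets": [0.7,-0.7,20,0,-1,0,0,15,0,-1,0,0,3,0,-1,0,0,2,0,-1,0,0,2,0,-1,0,0,0,0,-1]}}

```text
time: 38.33
ee_pos: [0.4569, -0.0194, 0.1553]
orientation: [[-0.982, 0.187, 0.0], [0.187, 0.982, -0.0], [-0.001, -0.0, -1.0]]
contact_force: [0.4, 0.5, -1.0]
gripper_width: 0.013
grip_force: 78.4
```

Request:
{"api": "move_arm", "payload": {"targets": [0,0,2,0,-1,0,0,2,0,-1,0,0,0,0,-1]}}

```text
time: 38.7
ee_pos: [0.4567, -0.0195, 0.1509]
orientation: [[-0.982, 0.187, -0.0], [0.187, 0.982, -0.0], [0.0, -0.0, -1.0]]
contact_force: [-0.6, -0.9, -1.9]
gripper_width: 0.0125
grip_force: 78.6
```

Request:
{"api": "move_arm", "payload": {"targets": [0,-0.4,2,0,-1,0,0,2,0,-1,0,0,2,0,-1,0,0,0,0,-1]}}

```text
time: 39.2
ee_pos: [0.4566, -0.0197, 0.1449]
orientation: [[-0.982, 0.187, -0.0], [0.187, 0.982, 0.0], [0.0, -0.0, -1.0]]
contact_force: [-0.0, -0.1, -2.4]
gripper_width: 0.0127
grip_force: 78.6
```

Request:
{"api": "move_arm", "payload": {"targets": [0,0,2,0,-1,0,0,2,0,-1,0,0,0,0,-1]}}

```text
time: 39.58
ee_pos: [0.4566, -0.0198, 0.1409]
orientation: [[-0.982, 0.187, -0.0], [0.187, 0.982, -0.0], [0.0, -0.0, -1.0]]
contact_force: [0.3, -0.4, -1.0]
gripper_width: 0.0129
grip_force: 78.6
```

Going in freely. On to the collar stop.

Request:
{"api": "move_arm", "payload": {"targets": [0,0,2,0,-1,0,0,2,0,-1,0,0,0,0,-1]}}

```text
time: 39.95
ee_pos: [0.4566, -0.0198, 0.1368]
orientation: [[-0.982, 0.187, -0.0], [0.187, 0.982, -0.0], [0.0, -0.0, -1.0]]
contact_force: [-0.3, 0.1, -0.9]
gripper_width: 0.0128
grip_force: 78.6
```

Request:
{"api": "move_arm", "payload": {"targets": [0,0,1,0,-1,0,0,1,0,-1,0,0,0,0,-1]}}

```text
time: 40.33
ee_pos: [0.4567, -0.0198, 0.1351]
orientation: [[-0.982, 0.187, 0.0], [0.187, 0.982, -0.0], [-0.0, -0.0, -1.0]]
contact_force: [-0.3, -0.3, -1.4]
gripper_width: 0.0127
grip_force: 78.6
```

Request:
{"api": "move_arm", "payload": {"targets": [0,0,1,0,-1,0,0,0,0,-1,0,0,0,0,-1]}}

```text
time: 40.7
ee_pos: [0.4569, -0.0198, 0.135]
orientation: [[-0.982, 0.187, 0.001], [0.187, 0.982, -0.0], [-0.001, -0.0, -1.0]]
contact_force: [-3.1, 1.0, 5.7]
gripper_width: 0.0128
grip_force: 79.6
```

Request:
{"api": "move_arm", "payload": {"targets": [0,0,1,0,-1,0,0,0,0,-1,0,0,0,0,-1]}}

```text
time: 41.08
ee_pos: [0.457, -0.0198, 0.1349]
orientation: [[-0.982, 0.187, 0.002], [0.187, 0.982, -0.0], [-0.002, -0.0, -1.0]]
contact_force: [-4.3, 0.9, 11.3]
gripper_width: 0.0126
grip_force: 80.5
```

Fully home (collar contact at 0.135). Turn clockwise.

Request:
{"api": "move_arm", "payload": {"targets": [0,0,-0.5,6,-1,0,0,0,6,-1,0,0,0,6,-1,0,0,0,6,-1,0,0,0,6,-1,0,0,0,6,-1,0,0,0,6,-1,0,0,0,6,-1,0,0,0,6,-1,0,0,0,0,-1]}}

```text
time: 42.32
ee_pos: [0.457, -0.0206, 0.135]
orientation: [[-0.424, 0.906, 0.001], [0.906, 0.424, -0.002], [-0.002, 0.0, -1.0]]
contact_force: [-4.8, -2.7, 8.0]
gripper_width: 0.0126
grip_force: 79.9
```

```bash
cat > st.py <<'E'
from bench import bot
import numpy as np
s=bot.get_state();R=np.array(s['orientation']);print('yaw',np.degrees(np.arctan2(R[1,0],R[0,0]))-180,'M',s['moment'],'F',s['contact_force'],s['ee_pos'],s['joint_pos'],s['grip_force'])
E
python3 st.py
```

```text
yaw -64.89600795965505 M [-0.49848261  0.75310621 -0.03404898] F [-4.80192068 -2.66093671  7.95429905] [ 0.45698937 -0.02056466  0.13495537] [ -7.13858243  -6.0254285   97.83267663  -0.09831192  88.10658118
 -32.23942315] 79.9214780330658
```

Request:
{"api": "move_arm", "payload": {"targets": [0,0,0,4,-1,0,0,0,4,-1,0,0,0,0,-1]}}

```text
time: 42.7
ee_pos: [0.457, -0.0206, 0.135]
orientation: [[-0.294, 0.956, 0.001], [0.956, 0.294, -0.002], [-0.002, 0.001, -1.0]]
contact_force: [-4.5, -2.5, 7.3]
gripper_width: 0.0129
grip_force: 79.9
```

```bash
python3 st.py
```

```text
yaw -72.87493919689055 M [-0.49784828  0.88553915 -0.04404198] F [-4.54024706 -2.48658083  7.3320964 ] [ 0.45695884 -0.0205565   0.13496095] [-7.14008518e+00 -6.02686524e+00  9.78333487e+01 -9.52077491e-02
  8.81121289e+01 -2.42621139e+01] 79.94075417518616
```

Request:
{"api": "move_arm", "payload": {"targets": [0,0,0,3,-1,0,0,0,3,-1,0,0,0,0,-1]}}

```text
time: 43.08
ee_pos: [0.4569, -0.0205, 0.135]
orientation: [[-0.193, 0.981, 0.001], [0.981, 0.193, -0.002], [-0.002, 0.001, -1.0]]
contact_force: [-4.7, -3.0, 7.1]
gripper_width: 0.013
grip_force: 80.0
```

```bash
python3 st.py
```

```text
yaw -78.85729803446343 M [-0.50473741  0.8637472  -0.01150586] F [-4.71508411 -3.02797108  7.10261851] [ 0.45693671 -0.02050833  0.13495866] [-7.13604935e+00 -6.02512790e+00  9.78320008e+01 -9.27415643e-02
  8.81184489e+01 -1.82758074e+01] 79.95211601257324
```

Request:
{"api": "move_arm", "payload": {"targets": [0,0,0,2,-1,0,0,0,2,-1,0,0,0,0,-1]}}

```text
time: 43.45
ee_pos: [0.4569, -0.0205, 0.1349]
orientation: [[-0.125, 0.992, 0.001], [0.992, 0.125, -0.002], [-0.002, 0.001, -1.0]]
contact_force: [-3.0, -3.3, 8.3]
gripper_width: 0.0129
grip_force: 80.0
```

```bash
python3 st.py
```

```text
yaw -82.80755724407567 M [-0.51794847  0.9083307   0.39961594] F [-3.01157304 -3.34779856  8.26611234] [ 0.45688226 -0.0205049   0.13494214] [ -7.13292202  -6.02765528  97.83625954  -0.09812856  88.12306761
 -14.32225024] 80.03135561943054
```

Moment 0.4 N m: it's at its stop. I nudge a touch more, relax a few degrees to free the blade, and draw it out.

Request:
{"api": "move_arm", "payload": {"targets": [0,0,0,2,-1,0,0,0,0,-1,0,0,0,-4,-1,0,0,0,-3,-1,0,0,-1,0,-1,0,0,-2,0,-1,0,0,-3,0,-1,0,0,-4,0,-1,0,0,0,0,-1]}}

```text
time: 44.58
ee_pos: [0.4569, -0.0198, 0.1439]
orientation: [[-0.211, 0.977, 0.001], [0.977, 0.211, -0.0], [-0.0, 0.0, -1.0]]
contact_force: [0.4, 0.4, -2.0]
gripper_width: 0.0131
grip_force: 78.5
```

```bash
python3 st.py
```

```text
yaw -77.80408231144693 M [ 0.02178818  0.00796207 -0.03509599] F [ 0.35219795  0.43643701 -2.04156156] [ 0.45687015 -0.01978803  0.14393228] [-7.10544272e+00 -6.36751509e+00  9.71064883e+01 -4.41888824e-03
  8.92300377e+01 -1.93013057e+01] 78.49218964576721
```

Request:
{"api": "move_arm", "payload": {"targets": [0,0,-15,0,-1,0,0,-40,0,-1,0,0,0,-9.9,-1,0,0,0,-9.9,-1,0,0,0,-9.9,-1,0,0,0,-9.9,-1,0,0,0,-9.9,-1,0,0,0,-9.9,-1,0,0,0,-9.8,-1,0,0,0,-9.8,-1]}}

```text
time: 45.82
ee_pos: [0.4569, -0.0198, 0.1997]
orientation: [[-1.0, -0.027, 0.001], [-0.027, 1.0, -0.0], [-0.001, -0.0, -1.0]]
contact_force: [-0.6, -0.5, -2.5]
gripper_width: 0.013
grip_force: 78.5
```

Request:
{"api": "move_arm", "payload": {"targets": [6,-35,0,0,-1,6,-40,0,0,-1,6,-40,0,0,-1,6,-40,0,0,-1,6,-40,0,0,-1,6,-40,0,0,-1,7,-43,0,0,-1,7,-40,0,0,-1,0,0,0,0,-1,0,0,0,0,-1]}}

```text
time: 47.08
ee_pos: [0.4135, -0.3385, 0.1992]
orientation: [[-1.0, -0.021, 0.0], [-0.021, 1.0, -0.0], [-0.0, -0.0, -1.0]]
contact_force: [0.4, 0.2, -1.7]
gripper_width: 0.0128
grip_force: 78.7
```

```bash
python3 st.py; python3 - <<'E'
from h import *
c=cap('top','top9.png');u,v=proj(c,[.457,-.02,.124]).astype(int)
cv2.imwrite('pics/lk2.png',cv2.resize(c['frame'][v-30:v+30,u-40:u+40],(640,480),interpolation=cv2.INTER_CUBIC)[...,::-1]);cap('wrist','w12.png')
P=cloud(c);q=P[abs(P[...,2]-.036)<.005];q=q[np.hypot(q[:,0]-.4145,q[:,1]+.338)<.05];print(len(q))
E
python3 lid.py
```

```text
yaw -358.8075243637667 M [-0.00426031 -0.01198385  0.02069332] F [ 0.37546893  0.17471334 -1.69470104] [ 0.41351902 -0.33850716  0.19916285] [-4.32725005e+01  4.70115928e+00  7.98214462e+01  1.66197000e-02
  9.54589310e+01 -1.34463392e+02] 78.68769407272339
199
side 514 slope 0.0027770523666317787 z at front 0.09609537708195313 z at hinge 0.09668688923604571
top 1386 slope -0.00043813580764313263 z at front 0.09821229395784538 z at hinge 0.09811897103081739
[ 0.41377009 -0.33797876  0.19900974] [ 0.69741821 -0.61767156 -1.77897914]
```

View pics/lk2.png

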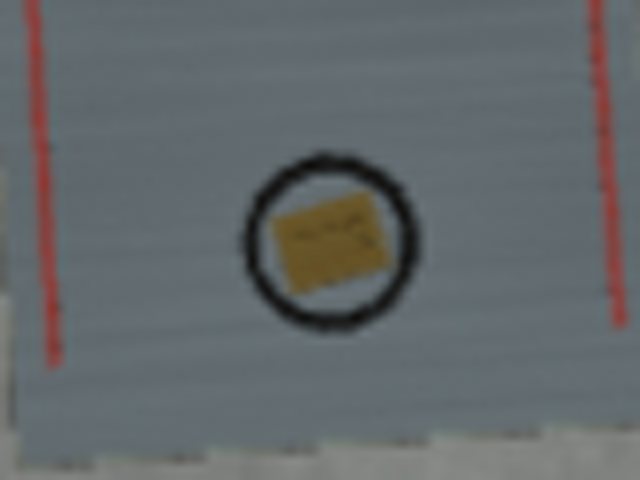

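The drum's long side runs from (283,258) to (380,230), about -74°: the lock is at its stop and the lid is flat. Put the key down.

Request:
{"api": "move_arm", "payload": {"targets": [0,-0.5,40,0,-1,0,0,45,0,-1,0,0,35,0,-1,0,0,6,0,-1,0,0,6,0,-1,0,0,0,0,-1]}}

```text
time: 48.02
ee_pos: [0.414, -0.3397, 0.0679]
orientation: [[-1.0, -0.021, 0.002], [-0.021, 1.0, -0.002], [-0.002, -0.002, -1.0]]
contact_force: [0.2, 0.6, -1.9]
gripper_width: 0.0128
grip_force: 78.7
```

Request:
{"api": "move_arm", "payload": {"targets": [0,0,6,0,-1,0,0,6,0,-1,0,0,4,0,-1,0,0,2,0,-1,0,0,0,0,-1,0,0,0,0,-1]}}

```text
time: 48.78
ee_pos: [0.4135, -0.3394, 0.0488]
orientation: [[-1.0, -0.021, 0.0], [-0.021, 1.0, -0.0], [-0.0, -0.0, -1.0]]
contact_force: [-0.6, -0.2, -0.8]
gripper_width: 0.0128
grip_force: 78.7
```

Request:
{"api": "move_arm", "payload": {"targets": [0,0,1,0,-1,0,0,0.8,0,-1,0,0,0,0,-1]}}

```text
time: 49.15
ee_pos: [0.4135, -0.3394, 0.0472]
orientation: [[-1.0, -0.021, 0.0], [-0.021, 1.0, -0.0], [-0.0, -0.0, -1.0]]
contact_force: [-1.2, 2.0, 2.6]
gripper_width: 0.0127
grip_force: 79.3
```

Request:
{"api": "move_arm", "payload": {"targets": [0,0,0,0,0.2,0,0,0,0,0.6,0,0,0,0,1,0,0,0,0,1,0,0,0,0,1,0,0,0,0,1]}}

```text
time: 49.9
ee_pos: [0.4134, -0.3393, 0.0468]
orientation: [[-1.0, -0.021, 0.0], [-0.021, 1.0, -0.0], [-0.0, -0.0, -1.0]]
contact_force: [-0.3, -0.1, -0.2]
gripper_width: 0.0855
grip_force: 0.0
```

Request:
{"api": "move_arm", "payload": {"targets": [0,0,-20,0,1,0,0,-50,0,1,0,0,-60,0,1,0,0,-60,0,1,40,-20,0,0,1,40,-20,0,0,1,0,0,0,0,1,0,0,0,0,1,0,0,0,0,1]}}

```text
time: 51.02
ee_pos: [0.335, -0.3805, 0.2367]
orientation: [[-1.0, -0.022, 0.0], [-0.022, 1.0, 0.0], [-0.0, 0.0, -1.0]]
contact_force: [0.1, 0.3, -0.2]
gripper_width: 0.0854
grip_force: 0.0
```

```bash
python3 lid.py; python3 - <<'E'
from h import *
c=dict(np.load('/tmp/side.npz'));
cv2.imwrite('pics/end.png',cv2.resize(c['frame'][120:370,200:450],(600,600),interpolation=cv2.INTER_CUBIC)[...,::-1])
print(bot.get_state()['time'])
E
```

```text
side 726 slope 0.004053352685938916 z at front 0.09599913080496177 z at hinge 0.09686249492706676
top 1376 slope 0.003272606589759844 z at front 0.09796461457617969 z at hinge 0.09866167977979853
[ 0.33490295 -0.38046405  0.23667668] [-0.39576484  0.15723541  0.68193683]
51.125
```

View pics/end.png

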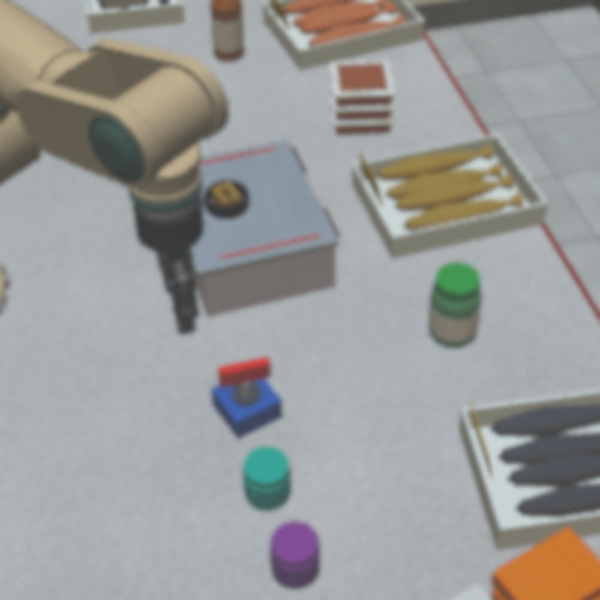

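The final view shows the lid shut, the drum turned at (227,195), and the key upright in its stand at (245,385) with the arm clear. The bottle, tubs and pickle jar have not been moved.

```bash
python3 -c "
from bench import job
print(job.close_job())"
```

```text
the job is handed in; nothing more can be done
None
```

I handed the job in at about 51 s: all three roe jars I found are upright in the chest, the lid is shut past its catch, the lock is at its stop and the key is back upright in its stand; the judge's result was not shown.

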